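# Edge the folded trivet out over the shelf front

## Task

Get the folded trivet ready to be pinched by a cook with one hand full: slide it along the shelf towards the robot until its near end sticks out over the shelf's front edge by about 45 mm, pointing roughly straight out. Keep it lying on the shelf all the time (slide it, do not lift it or let it tip off), do not shift the skimmer or the cazuela, and let go of it.

Things in the scene. Friction and masses are not known exactly. Their poses are not given: they have to be found in the camera images.
- trivet: Folded trivet: flat openwork rectangle of aluminium bars, 150 mm long (x), 84 wide (y), 12 thick, about 0.24 kg; each end is a straight solid bar over the full width. Origin: centre of its underside; x points away from the robot, z up. Starts flat, 15 to 45 mm behind the front edge, within 8 degrees of square to it; 130 mm of bare shelf behind its far end. Tips off if over 75 mm overhangs.
- shelf_edge (a point): Middle of the front (robot side) top edge of the shelf, the teak top of a low fixed cabinet. x points inwards, away from the robot, square to the edge; y along the edge to the left; z up. Shelf: level, 120 mm above the work surface, 340 deep, 580 wide; strip 22 mm high at back and sides, front open. Place and yaw vary. Trivet square and 45 mm out: its origin is 30 mm inside the edge.
- skimmer: Bystander: stainless skimmer flat on the shelf, 5 mm thick: round pierced blade 96 mm across at the far side, straight handle 16 mm wide towards the robot, 283 mm overall. Origin: underside of the handle, 90 mm behind its near end; blade centre 145 mm along +x from it.
- cazuela: Bystander: round terracotta bowl standing on the shelf, 124 mm across its rim, 45 mm high. Origin: centre of its underside. Trivet, skimmer and cazuela stand side by side about 165 mm apart, in any order.
There are look-alikes about, which are no part of the job. There is more than one size of the trivet; the job needs the largest.

How it is judged:
By the outcome, as a careful person would: the job done as asked, in the order asked, and still so for the second after the job is handed in, with the robot touching nothing.
It also fails if it takes over 29 s, if anything falls off the work surface, if the arm or the gripper's body presses on something with over 40 N, if the wrist force passes 120 N, or if a joint passes its speed limit or range.

## Robot

A 6-joint arm with a two-finger parallel gripper is mounted at the origin on the work surface. World frame = base frame: x ahead of the robot, y to its left, z up, the work surface at z = 0. Lengths are in m, angles in rad, forces in N, time in s.
With the tool pointing down it reaches from about 0.325 to 1 m from the base axis. Payload 5.1 kg.
Tool frame: the origin (TCP) lies at the very end of the fingers, on their centre line; the grasp point (between the pads) lies 19 mm behind it; z points along the fingers, y is the line along which they close (so a half turn about z gives the same grasp; the last joint's range is limited). The gripper opens to 85 mm and grips with 20 to 120 N. Pads are 22 mm wide; open, the fingers measure 114 mm over their backs; the gripper's body (76 mm by 85 mm) begins 54 mm behind the grasp point. The pads swing forward as they close: fully open they stand 13 mm farther back than shut.
Start: joints at [1.127, 0.124, 1.65, -0, 1.367, -0.083], TCP at [0.229, 0.608, 0.231] pointing down, gripper open.
Joint ranges: [-2.61, 2.61], [-1.02, 2.33], [0.03, 2.71], [-1.35, 4.49], [0.32, 2.68], [-2.91, 2.91]. Speed limits (rad/s): [2.57, 2.57, 3.14, 3.14, 3.14, 3.14].

## Interface

Orientations are given as a unit quaternion [x, y, z, w].
In Python, from bench import manip gives the robot as it stands.
- The arm moves only by the tool carry_out, never from a script. Its argument "motion" is one flat list of numbers, 6 for each row, row after row: the shift along the tool's x, y, z in m, then the turn, a rotation vector about the tool's x, y, z in degrees. A call has exactly 5 rows; each row shifts and turns the commanded pose from where the row before left it, along the tool's axes as they then stand; what a row does not reach is not made up. A row lasts 1/8 s, in which the tool goes at most 62.5 mm and 10.7 degrees, less where a joint would pass 70% of its speed; a pose out of reach is approached as far as the arm can. A call with a gripper value outside its range is refused whole. "claw" is the opening in per cent of the stroke, from 0 (shut) to 100 (fully open), set as the call begins (left out, the last holds). The fingers move at their own pace and stop on an object; "newtons" is the grip in N (left out, the last holds). Time passes only in rows, so rows that do not move let the fingers close, or fill a call up. It gives the time, the measured TCP pose, the force, the opening and the grip force at its end, in the units of the state.
- manip.get_state(): the state, without advancing time (a new reading comes with each control period).
- manip.read_camera(name): name is "scene" or "top" or "wrist"; returns the picture (384x512x3 uint8, red, green, blue); there is no depth.
- manip.camera_params(name): a dict with "fx", "fy", "cx", "cy" (pixels), "T" (4x4, takes a point from camera to world coordinates); the wrist camera has in their place "hand_eye" (4x4, takes a point from camera to tool coordinates, whose origin is the TCP and whose axes are the flange's). Camera axes: x right, y up, looking along -z (the intrinsics and any distortion apply to the point x, -y, -z); pixel columns grow to the right and rows downward; lengths in m; the calibration is good to about 2 mm. A picture is of the moment at which its call begins: read the wrist's pose just before it. camera_params takes no time and is no camera call.
- manip.hand_in(): hands the job in; it is judged then, once.
The state is a dict: "time": time; "q": joint angles; "dq": joint speeds; "effort": joint torques, N m; "tcp_pos": TCP position; "ee_rot": TCP orientation; "force": force on the tool from outside, world axes, zero at the start; "wrist_torque": the same for the moment, N m; "width": opening from 0.0 (shut) to 1.0 (fully open); "grasp_force": force on a finger pad.
Only numpy, scipy, OpenCV 4.12 (cv2) and the standard library are available. Lean on these libraries where they do the work, as an engineer would, in place of code of your own. Each camera call takes 0.05 s, during which the arm holds its last target. There are 200 camera calls.

## Working session

There is one attempt and no reset: what is moved stays moved. The work goes in short steps, Python scripts to look and compute and a tool call to move; the robot and the scene stay as the last step left them, time stands still between calls to the robot, and variables do not carry over. Pictures are saved under pics/ and viewed, at most 10 in all, crops included, and the job is handed in when it is done.

Besides the shell and the picture viewer there is one more tool, called as name(argument=value, ...) on one line, values as JSON. carry_out: Moves the arm, as the interface text tells. Its arguments: {"type":"object","properties":{"motion":{"type":"array"},"claw":{"type":"number"},"newtons":{"type":"number"}},"required":["motion"]}

```bash
mkdir -p pics
python3 - <<'E'
from bench import manip
import cv2,numpy as np
for n in("scene","top"):
    im=manip.read_camera(n); cv2.imwrite(f"pics/{n}0.png",im[:,:,::-1])
    p=manip.camera_params(n); print(n,{k:(np.round(v,4).tolist() if k=='T' else v) for k,v in p.items()})
print(manip.camera_params("wrist"));s=manip.get_state();print(s['time'],s['tcp_pos'],s['ee_rot'])
E
```

```text
scene {'fx': 371.2418984990869, 'fy': 371.2418984990869, 'cx': 254.79226427705012, 'cy': 192.28528741330726, 'T': [[-0.7473, -0.5603, 0.3572, 0.8278], [0.6645, -0.6295, 0.4027, 0.3239], [-0.0008, 0.5383, 0.8428, 0.9659], [0.0, 0.0, 0.0, 1.0]]}
top {'fx': 389.1198413806934, 'fy': 389.1198413806934, 'cx': 245.00662124733455, 'cy': 189.11238394713192, 'T': [[0.0064, 0.9949, -0.1008, 0.3683], [-0.9995, 0.0033, -0.0312, -0.1046], [-0.0307, 0.101, 0.9944, 1.1704], [0.0, 0.0, 0.0, 1.0]]}
{'fx': 315.39627771602443, 'fy': 315.39627771602443, 'cx': 254.71939398660544, 'cy': 186.07522131792416, 'hand_eye': array([[-4.00197269e-04,  9.50974488e-01,  3.09269080e-01,
         7.85771234e-02],
       [ 9.99999823e-01,  5.16628971e-04, -2.94577695e-04,
        -9.52851335e-05],
       [-4.39913238e-04,  3.09268907e-01, -9.50974526e-01,
        -1.41941344e-01],
       [ 0.00000000e+00,  0.00000000e+00,  0.00000000e+00,
         1.00000000e+00]])}
0.1 [0.22922092 0.60763104 0.23016863] [ 1.79399285e-01  9.83775874e-01 -9.26291831e-04 -2.59815431e-04]
```

View pics/scene0.png

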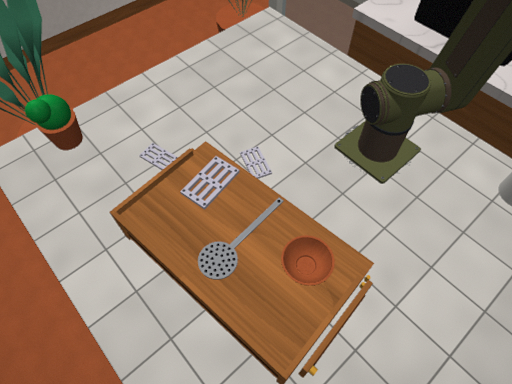

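View pics/top0.png

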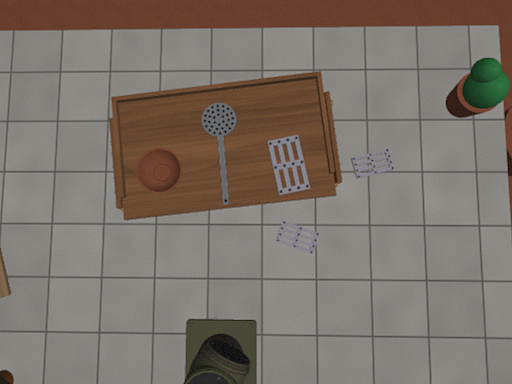

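The scene picture shows the shelf, with the trivet on it at (210,181), the skimmer at (218,260) and the bowl at (308,260). In the top picture the front edge runs from (125,217) to (337,195).

Candidates for the trivet in the top view:
- on the shelf at (289,165), the largest
- on the work surface at (297,237), smaller
- on the work surface at (372,163), smaller

I choose the one on the shelf and will check its size in a crop.

```bash
cat > h.py <<'E'
from bench import manip
import cv2,numpy as np
from scipy.spatial.transform import Rotation as R
def ray(name,uv,z,T=None):
    p=manip.camera_params(name); T=p['T'] if T is None else T
    uv=np.atleast_2d(uv).astype(float)
    d=np.c_[(uv[:,0]-p['cx'])/p['fx'],-(uv[:,1]-p['cy'])/p['fy'],-np.ones(len(uv))]@T[:3,:3].T
    o=T[:3,3]; return o+d*((z-o[2])/d[:,2])[:,None]
def trivet(im,box):
    x0,y0,x1,y1=box; hsv=cv2.cvtColor(im,cv2.COLOR_RGB2HSV)
    m=((hsv[...,1]<70)&(hsv[...,2]>110)).astype(np.uint8); k=np.zeros_like(m);k[y0:y1,x0:x1]=m[y0:y1,x0:x1]
    return cv2.morphologyEx(k,cv2.MORPH_OPEN,np.ones((2,2),np.uint8))
def rect(pts): # world xy points -> centre,size,angle of far direction
    return cv2.minAreaRect(pts[:,:2].astype(np.float32)*1000)
E
python3 - <<'E'
from h import *
im=manip.read_camera("top")
for nm,box,z in(("shelf",(258,128,320,200),.132),("front",(270,215,326,258),.012),("right",(346,146,400,182),.012)):
    m=trivet(im,box); v,u=np.nonzero(m); print(nm,len(u),rect(ray("top",np.c_[u,v],z)))
im2=manip.read_camera("scene"); m=trivet(im2,(170,145,245,215)); v,u=np.nonzero(m); print("scene",rect(ray("scene",np.c_[u,v],.132)))
# shelf front edge: teak mask lower boundary per column
hsv=cv2.cvtColor(im,cv2.COLOR_RGB2HSV); w=(hsv[...,1]>90)
pts=[]
for u in list(range(140,215,5))+list(range(235,270,5))+list(range(315,330,3)):
    c=np.nonzero(w[150:232,u])[0]; pts.append((u,150+c.max()+.5))
print(pts[::4])
for n in("vis",):
    P=ray("top",pts,.12); a,b=np.polyfit(P[:,1],P[:,0],1); r=P[:,0]-a*P[:,1]-b; print("edge x=a*y+b",a,b,"yaw deg",np.degrees(np.arctan(-a)),np.abs(r).max()*1000)
print("skim end, bowl",ray("top",[(226,203),(220,119),(159,170)],.125).round(3).tolist())
print("edge ends",ray("top",[(125,217),(337,195)],.12).round(3).tolist())
print("strip back",ray("top",[(113,98),(321,73)],.142).round(3).tolist())
c=np.vstack([np.hstack([cv2.resize(im[120:260,90:410],None,fx=2.4,fy=2.4,interpolation=cv2.INTER_CUBIC)])])
cv2.imwrite("pics/crop1.png",c[:,:,::-1])
E
```

```text
shelf 1235 ((522.2831420898438, -196.67710876464844), (192.56900024414062, 98.130126953125), 17.649141311645508)
front 2249 ((344.7689514160156, -227.04071044921875), (123.03240966796875, 162.91705322265625), 0.3119102716445923)
right 1758 ((560.944580078125, -451.40582275390625), (159.33853149414062, 105.82293701171875), 89.99571990966797)
scene ((538.4110717773438, -205.57183837890625), (207.46041870117188, 215.570556640625), 48.31837844848633)
[(140, np.float64(217.5)), (160, np.float64(215.5)), (180, np.float64(212.5)), (200, np.float64(210.5)), (240, np.float64(205.5)), (260, np.float64(203.5)), (321, np.float64(196.5))]
edge x=a*y+b -0.12040984831591907 0.422279008269432 yaw deg 6.86592151890024 1.2359122908118803
skim end, bowl [[0.437, -0.021, 0.125], [0.668, -0.002, 0.125], [0.526, 0.164, 0.125]]
edge ends [[0.397, 0.254, 0.12], [0.46, -0.319, 0.12]]
strip back [[0.723, 0.293, 0.142], [0.791, -0.277, 0.142]]
```

View pics/crop1.png

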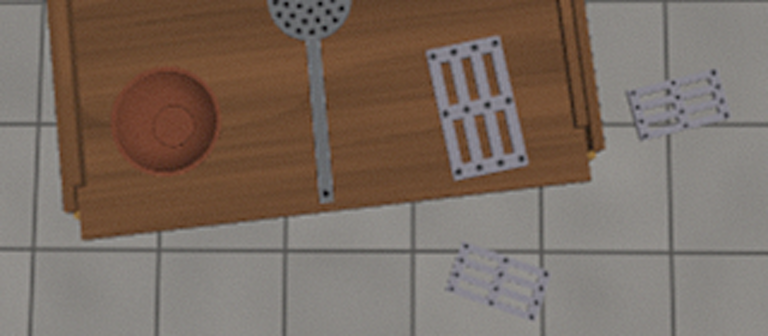

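The crop shows the trivet on the shelf with corners at crop pixels (427,52), (498,37), (526,166) and (456,180). The other two on the floor are smaller. I'll take the positions from these corners, and the front edge from the scene view, where the front face is hidden.

Run:
```python
from h import *
c=np.array([(427,52),(498,37),(526,166),(456,180)])/2.4+[90,120]
P=ray("top",c,.132); print(P.round(4).tolist()); L=lambda a,b:np.linalg.norm(P[a]-P[b])*1000
print("sides",L(0,1),L(1,2),L(2,3),L(3,0)); C=P.mean(0); d=(P[0]+P[1]-P[2]-P[3])[:2]; print("centre",C,"yaw",np.degrees(np.arctan2(d[1],d[0])))
im=manip.read_camera("scene"); hsv=cv2.cvtColor(im,cv2.COLOR_RGB2HSV); w=hsv[...,1]>90
pts=[]
for u in list(range(222,240,3))+list(range(285,355,5)):
    y0=143+(u-205)*(264-143)/(372-205)
    r=np.nonzero(w[int(y0)-12:int(y0)+12,u])[0]; pts.append((u,int(y0)-12+r.min()-.5))
pts=np.array(pts); 
E=ray("scene",pts,.12); a,b=np.polyfit(E[:,1],E[:,0],1); r=E[:,0]-a*E[:,1]-b; print("edge",a,b,np.degrees(np.arctan(-a)),(np.abs(r)*1000).round(1))
m=trivet(im,(176,150,245,212)); m[:, :]=m; cs,_=cv2.findContours(m,cv2.RETR_EXTERNAL,cv2.CHAIN_APPROX_NONE)
k=max(cs,key=cv2.contourArea); q=cv2.boxPoints(cv2.minAreaRect(k)); print(q); print(rect(ray("scene",k[:,0],.132)))
th=np.arctan(-a); n=np.array([np.cos(th),np.sin(th)]);print("centre inside edge",(C[:2]-[b,0])@n, "depth check back", ([.757,0]-np.array([b,0]))@n)
for h in(90,):
  s=manip.get_state(); print(s['q'],R.from_quat(s['ee_rot']).as_matrix().round(3).tolist())
```

```text
[[0.6031, -0.1334, 0.132], [0.6203, -0.2134, 0.132], [0.474, -0.2434, 0.132], [0.4581, -0.1657, 0.132]]
sides 81.88608628295465 149.36016324307352 79.34769727870304 148.60155587489487
centre [ 0.53890152 -0.18898922  0.132     ] yaw 12.069786964647983
edge -0.12028417235304349 0.4207978151861785 6.858823618402661 [1.1 1.1 0.7 0.2 0.3 0.7 0.2 0.7 0.8 0.1 1.  0.5 0.4 1.1 0.2 0.7 0.8 0.1
 1.  0.5]
[[181.00003 192.00002]
 [221.00003 152.00002]
 [241.00003 172.00002]
 [201.00003 212.00002]]
((539.2733154296875, -179.69207763671875), (151.2573699951172, 85.38143157958984), 12.010154724121094)
centre inside edge 0.09468875955038598 depth check back 0.3337961281610244
[ 1.12736245e+00  1.24156252e-01  1.65095225e+00 -1.00890561e-05
  1.36753870e+00 -8.25803610e-02] [[-0.936, 0.353, -0.0], [0.353, 0.936, -0.001], [0.0, -0.001, -1.0]]
```

carry_out(motion=[0, 0, -0.01, 0, 0, -5.5, 0, 0, -0.01, 0, 0, -5.5, 0, 0, -0.01, 0, 0, -5.5, 0, 0, -0.01, 0, 0, -5.5, 0, 0, -0.01, 0, 0, -5.5], claw=40)

```text
time: 0.88
tcp_pos: [0.2295, 0.608, 0.2814]
ee_rot: [-0.061, 0.998, -0.0, -0.0]
force: [-0.5, 0.8, 0.8]
width: 0.4
grasp_force: 0.0
```

carry_out(motion=[-0.0136, -0.055, 0, 0, 0, 0, -0.0136, -0.055, 0, 0, 0, 0, -0.0136, -0.055, 0, 0, 0, 0, -0.0136, -0.055, 0, 0, 0, 0, -0.0136, -0.055, 0, 0, 0, 0])

```text
time: 1.5
tcp_pos: [0.33, 0.3414, 0.2813]
ee_rot: [-0.06, 0.998, 0.0, 0.0]
force: [0.8, -0.9, -0.6]
width: 0.399
grasp_force: 0.0
```

carry_out(motion=[-0.0136, -0.055, 0, 0, 0, 0, -0.0136, -0.055, 0, 0, 0, 0, -0.0136, -0.055, 0, 0, 0, 0, -0.0136, -0.055, 0, 0, 0, 0, -0.0136, -0.055, 0, 0, 0, 0])

```text
time: 2.12
tcp_pos: [0.4302, 0.0764, 0.2815]
ee_rot: [-0.06, 0.998, 0.0, 0.001]
force: [0.2, -0.5, -0.8]
width: 0.399
grasp_force: 0.0
```

carry_out(motion=[-0.0136, -0.055, 0, 0, 0, 0, -0.0136, -0.055, 0, 0, 0, 0, -0.0136, -0.055, 0, 0, 0, 0, -0.0136, -0.055, 0, 0, 0, 0, -0.0136, -0.055, 0, 0, 0, 0])

```text
time: 2.75
tcp_pos: [0.5305, -0.1887, 0.2814]
ee_rot: [-0.059, 0.998, 0.0, 0.0]
force: [0.3, 0.8, 0.2]
width: 0.401
grasp_force: 0.0
```

```bash
cat >> h.py <<'E'
def wrist(fn):
    s=manip.get_state(); im=manip.read_camera("wrist"); cv2.imwrite("pics/"+fn,im[:,:,::-1])
    T=np.eye(4);T[:3,:3]=R.from_quat(s['ee_rot']).as_matrix();T[:3,3]=s['tcp_pos']
    return s,im,T@manip.camera_params("wrist")['hand_eye']
E
python3 - <<'E'
from h import *
s,im,T=wrist("w1.png"); np.save("w1T.npy",T); print(s['time'],s['tcp_pos'],R.from_quat(s['ee_rot']).as_matrix().round(4).tolist(),s['width'],s['force'])
E
```

```text
2.75 [ 0.53048235 -0.18867174  0.28136325] [[-0.993, -0.1185, 0.0004], [-0.1185, 0.993, 0.0001], [-0.0004, 0.0, -1.0]] 0.40105168763167387 [0.33968933 0.77567823 0.24712055]
```

View pics/w1.png

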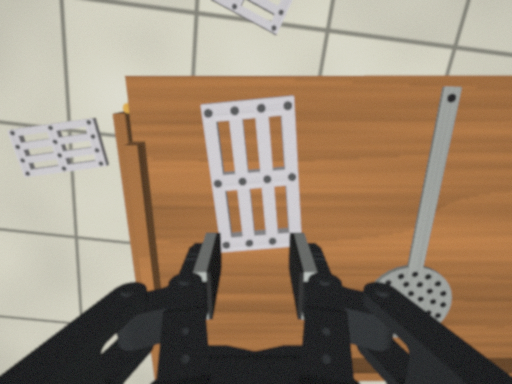

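The wrist picture shows the trivet with near corners at (201,104) and (294,96) and far end at (222,251) to (301,247). The front edge is at row 76 and the fingers are at (210,240) and (300,240).

Run:
```python
from h import *
T=np.load("w1T.npy")
P=ray("wrist",[(201,104),(294,96),(301,247),(222,251)],.132,T)[:,:2]
L=lambda a,b:np.linalg.norm(P[a]-P[b])*1000
print(P.round(4).tolist(),L(0,1),L(1,2),L(2,3),L(3,0))
E=ray("wrist",[(135,76),(430,76)],.12,T)[:,:2]; d=E[1]-E[0]; print("edge",E.round(4).tolist(),"yaw",np.degrees(np.arctan2(-d[0],d[1])))
t=d/np.linalg.norm(d); n=np.array([t[1],-t[0]])
for p in P: print("corner: in,lat from edge",((p-E[0])@n).round(4))
dd=P[0]+P[1]-P[2]-P[3]; C=P.mean(0); print("C",C,"inside",(C-E[0])@n,"yaw",np.degrees(np.arctan2(-dd[1],-dd[0])))
x=-n; s=manip.get_state(); Rm=R.from_quat(s['ee_rot']).as_matrix()[:2,:2]
print("tool coords corners rel tcp",((P-s['tcp_pos'][:2])@Rm).round(4).tolist(), "edge", ((E-s['tcp_pos'][:2])@Rm).round(4).tolist())
```

```text
[[0.4755, -0.244], [0.4589, -0.1624], [0.6069, -0.1316], [0.6212, -0.2125]] 83.28849522805552 151.17172290061984 82.16969482736815 149.04226099621684
edge [[0.4589, -0.307], [0.4273, -0.041]] yaw 6.784183970427725
corner: in,lat from edge 0.0239
corner: in,lat from edge 0.017
corner: in,lat from edge 0.1676
corner: in,lat from edge 0.1723
C [ 0.54059894 -0.18763065] inside 0.09522519672499785 yaw 11.963158465979458
tool coords corners rel tcp [[0.0615, -0.043], [0.0687, 0.0399], [-0.0819, 0.0535], [-0.0868, -0.0285]] edge [[0.0852, -0.1037], [0.0862, 0.1642]]
```

carry_out(motion=[-0.045, 0.002, 0, 0, 0, 0, -0.04, 0.004, 0, 0, 0, 0, -0.04, 0.004, 0.03, 0, 0, 0, 0, 0, 0.05, 0, 0, 0, 0, 0, 0.04, 0, 0, 0])

```text
time: 3.42
tcp_pos: [0.6528, -0.1614, 0.1587]
ee_rot: [-0.06, 0.998, 0.0, -0.001]
force: [0.1, 0.1, -0.1]
width: 0.402
grasp_force: 0.0
```

carry_out(motion=[0, 0, 0.02, 0, 0, 0, 0, 0, 0.01, 0, 0, 0, 0, 0, 0.005, 0, 0, 0, 0, 0, 0, 0, 0, 0, 0, 0, 0, 0, 0, 0])

```text
time: 4.05
tcp_pos: [0.6539, -0.1623, 0.128]
ee_rot: [-0.06, 0.998, -0.0, 0.001]
force: [1.3, 0.5, 0.4]
width: 0.4
grasp_force: 0.0
```

carry_out(motion=[0, 0, 0.0015, 0, 0, 0, 0, 0, 0.0015, 0, 0, 0, 0, 0, 0, 0, 0, 0, 0, 0, 0, 0, 0, 0, 0, 0, 0, 0, 0, 0])

```text
time: 4.68
tcp_pos: [0.6531, -0.162, 0.1233]
ee_rot: [-0.06, 0.998, -0.0, 0.0]
force: [0.4, -0.0, -0.4]
width: 0.4
grasp_force: 0.0
```

Run:
```python
from h import *
s,im,T=wrist("w2.png"); print(s['tcp_pos'],s['force'])
```

```text
[ 0.6530723  -0.16199316  0.12334478] [ 0.43467528 -0.02905919 -0.44759806]
```

View pics/w2.png

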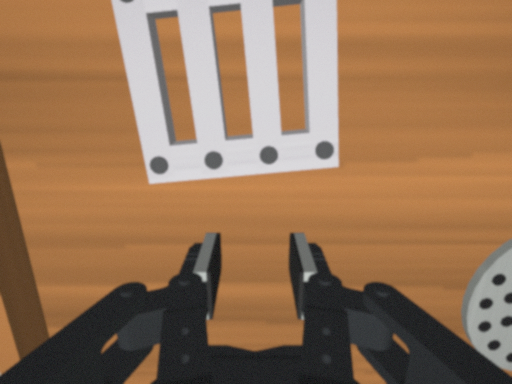

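The fingers are at columns 210 and 300, behind the trivet's far end, which spans columns 150 to 338 at about row 175. I'll probe down for the shelf.

carry_out(motion=[0, 0, 0.001, 0, 0, 0, 0, 0, 0.001, 0, 0, 0, 0, 0, 0, 0, 0, 0, 0, 0, 0, 0, 0, 0, 0, 0, 0, 0, 0, 0])

```text
time: 5.35
tcp_pos: [0.6531, -0.162, 0.1214]
ee_rot: [-0.06, 0.998, -0.0, 0.0]
force: [0.2, -0.5, 0.3]
width: 0.397
grasp_force: 0.0
```

carry_out(motion=[0, 0, 0.001, 0, 0, 0, 0, 0, 0.001, 0, 0, 0, 0, 0, 0, 0, 0, 0, 0, 0, 0, 0, 0, 0, 0, 0, 0, 0, 0, 0])

```text
time: 5.98
tcp_pos: [0.653, -0.162, 0.1193]
ee_rot: [-0.06, 0.998, -0.0, -0.0]
force: [-0.6, 0.3, -0.2]
width: 0.4
grasp_force: 0.0
```

carry_out(motion=[0, 0, 0.001, 0, 0, 0, 0, 0, 0.0005, 0, 0, 0, 0, 0, 0, 0, 0, 0, 0, 0, 0, 0, 0, 0, 0, 0, 0, 0, 0, 0])

```text
time: 6.6
tcp_pos: [0.653, -0.162, 0.1192]
ee_rot: [-0.06, 0.998, -0.0, -0.0]
force: [-3.1, 0.9, 6.0]
width: 0.396
grasp_force: 3.0
```

carry_out(motion=[0, 0, 0.001, 0, 0, 0, 0, 0, 0.0005, 0, 0, 0, 0, 0, 0, 0, 0, 0, 0, 0, 0, 0, 0, 0, 0, 0, 0, 0, 0, 0])

```text
time: 7.22
tcp_pos: [0.6531, -0.162, 0.1192]
ee_rot: [-0.06, 0.998, -0.0, -0.0]
force: [-5.8, 2.4, 11.2]
width: 0.405
grasp_force: 5.7
```

Contact with the shelf is at TCP z of about 0.119. I'll raise 5–6 mm from the commanded pose and push.

carry_out(motion=[0, 0, -0.003, 0, 0, 0, 0, 0, -0.003, 0, 0, 0, 0.008, 0, 0, 0, 0, 0, 0.008, 0, 0, 0, 0, 0, 0.006, 0, 0, 0, 0, 0])

```text
time: 7.85
tcp_pos: [0.6303, -0.1646, 0.1219]
ee_rot: [-0.059, 0.998, 0.0, -0.0]
force: [-0.3, 0.4, -0.1]
width: 0.401
grasp_force: 0.0
```

carry_out(motion=[0.008, 0, 0, 0, 0, 0, 0.008, 0, 0, 0, 0, 0, 0.008, 0, 0, 0, 0, 0, 0.008, 0, 0, 0, 0, 0, 0.008, 0, 0, 0, 0, 0])

```text
time: 8.48
tcp_pos: [0.591, -0.1694, 0.1224]
ee_rot: [-0.06, 0.998, -0.0, 0.0]
force: [0.8, 0.3, -0.5]
width: 0.395
grasp_force: 0.4
```

carry_out(motion=[0.006, 0, 0, 0, 0, 0, 0.004, 0, 0, 0, 0, 0, 0, 0, 0, 0, 0, 0, 0, 0, 0, 0, 0, 0, 0, 0, 0, 0, 0, 0])

```text
time: 9.1
tcp_pos: [0.5817, -0.1705, 0.1223]
ee_rot: [-0.06, 0.998, 0.0, -0.0]
force: [-0.8, 1.0, -0.5]
width: 0.4
grasp_force: 0.0
```

Run:
```python
from h import *
s,im,T=wrist("w3.png"); np.save("w3T.npy",T); print(s['tcp_pos'],s['force'])
im=manip.read_camera("top"); c=cv2.resize(im[120:260,200:400],None,fx=4,fy=4,interpolation=cv2.INTER_CUBIC); cv2.imwrite("pics/t3.png",c[:,:,::-1])
```

```text
[ 0.58167021 -0.17054349  0.12234686] [-0.76150888  1.00957906 -0.50974839]
```

View pics/w3.png

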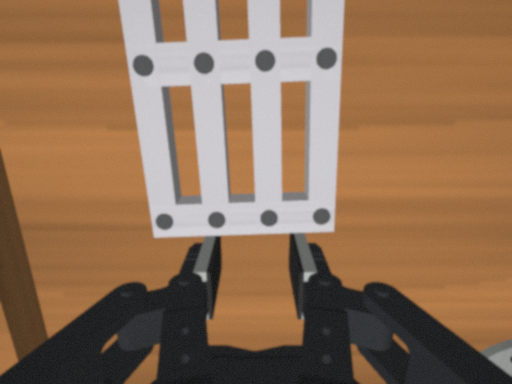

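View pics/t3.png

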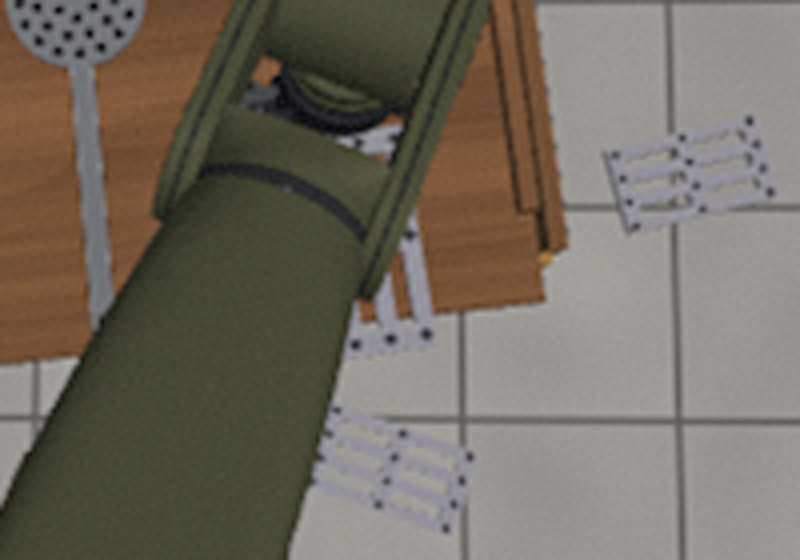

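The wrist picture shows the far end at (154,238) to (335,233), lying against the fingers. The top crop shows the near end already sticking out past the front edge at about (390,345).

Run:
```python
from h import *
T=np.load("w3T.npy"); th=np.radians(6.8); n=np.array([np.cos(th),np.sin(th)]); E0=np.array([.4431,-.174])
for q in ((154,238),(335,233)): print(((ray("wrist",[q],.132,T)[0,:2]-E0)@n).round(4))
print("tcp inside",(manip.get_state()['tcp_pos'][:2]-E0)@n)
P=ray("top",np.array([(350,357),(434,347)])/4+[200,120],.132)[:,:2]; print("near end",(P-E0)@n)
```

```text
0.1278
0.1252
tcp inside 0.13796731259725334
near end [-0.02417689 -0.02390128]
```

carry_out(motion=[0.006, 0, 0, 0, 0, 0, 0.006, 0, 0, 0, 0, 0, 0.005, 0, 0, 0, 0, 0, 0.003, 0, 0, 0, 0, 0, 0.001, 0, 0, 0, 0, 0])

```text
time: 9.82
tcp_pos: [0.5605, -0.1731, 0.1224]
ee_rot: [-0.059, 0.998, 0.0, 0.0]
force: [0.5, 0.8, -0.4]
width: 0.401
grasp_force: 0.6
```

carry_out(motion=[0, 0, 0, 0, 0, 0, -0.01, 0, 0, 0, 0, 0, -0.02, 0, 0, 0, 0, 0, -0.02, 0, 0, 0, 0, 0, 0, 0, -0.03, 0, 0, 0])

```text
time: 10.45
tcp_pos: [0.6099, -0.1661, 0.1492]
ee_rot: [-0.06, 0.998, 0.001, -0.003]
force: [0.4, 0.4, -0.4]
width: 0.399
grasp_force: 0.0
```

carry_out(motion=[0, 0, -0.05, 0, 0, 0, 0, 0, -0.05, 0, 0, 0, 0.05, 0, -0.03, 0, 0, 0, 0.05, 0, 0, 0, 0, 0, 0.04, 0, 0, 0, 0, 0])

```text
time: 11.08
tcp_pos: [0.4705, -0.1839, 0.2832]
ee_rot: [-0.06, 0.998, -0.0, 0.0]
force: [-0.3, 0.3, -0.4]
width: 0.402
grasp_force: 0.0
```

carry_out(motion=[0, 0, 0, 0, 0, 0, 0, 0, 0, 0, 0, 0, 0, 0, 0, 0, 0, 0, 0, 0, 0, 0, 0, 0, 0, 0, 0, 0, 0, 0])

```text
time: 11.7
tcp_pos: [0.4717, -0.1836, 0.2821]
ee_rot: [-0.06, 0.998, 0.0, -0.0]
force: [0.1, -0.2, 0.3]
width: 0.401
grasp_force: 0.0
```

Run:
```python
from h import *
s,im,T=wrist("w4.png"); np.save("w4T.npy",T); print(s['time'],s['tcp_pos'],s['force'])
```

```text
11.7 [ 0.47173295 -0.1836224   0.28209767] [ 0.06563774 -0.20685086  0.33890312]
```

View pics/w4.png

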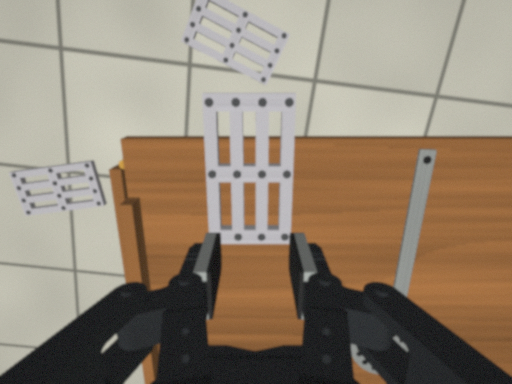

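The trivet now sticks out squarely. Its near end is at (204,93) to (296,93), its far end is at row 244, and the front edge is at row 137.

Run:
```python
from h import *
T=np.load("w4T.npy")
E=ray("wrist",[(135,137),(420,137)],.12,T)[:,:2]; t=E[1]-E[0]; t/=np.linalg.norm(t); n=np.array([t[1],-t[0]])
P=ray("wrist",[(204,93),(296,93),(292,244),(208,244)],.132,T)[:,:2]; print(((P-E[0])@n).round(4),((P-E[0])@t).round(4))
```

```text
[-0.0411 -0.0411  0.109   0.1089] [0.0704 0.1522 0.1541 0.0671]
```

Run:
```python
from h import *
T=np.load("w4T.npy"); im=cv2.imread("pics/w4.png"); S=cv2.cvtColor(im,cv2.COLOR_BGR2HSV)[...,1].astype(float)
def cross(a,b,r0,r1,ch):
    c=ch[r0:r1,a:b].mean(1); h=(c[0]+c[-1])/2; i=np.nonzero((c[:-1]-h)*(c[1:]-h)<=0)[0][0]; return r0+i+(c[i]-h)/(c[i]-c[i+1])
eL,eR=cross(150,190,128,146,S),cross(310,350,128,146,S); print(eL,eR)
g=cv2.cvtColor(im,cv2.COLOR_BGR2LAB)[...,2].astype(float)
near=cross(215,285,86,98,g); far=cross(222,285,236,252,S); print(near,far)
E=ray("wrist",[(170,eL),(330,eR)],.12,T)[:,:2]; t=E[1]-E[0]; t/=np.linalg.norm(t); n=np.array([t[1],-t[0]]); print(E)
P=ray("wrist",[(250,near),(250,far)],.132,T)[:,:2]; print((P-E[0])@n)
print("old edge offset",(np.array([.4431,-.174])-E[0])@n)
```

```text
136.67411642411642 136.7048254620123
92.3891304347826 244.24738783036264
[[ 0.45174929 -0.26861155]
 [ 0.43343176 -0.11536316]]
[-0.04128212  0.10954312]
old edge offset 0.0026406760742663134
```

```bash
python3 -c "
from bench import manip
print(manip.hand_in())"
```

```text
the job is handed in; nothing more can be done
None
```

The job is handed in: the trivet was slid out flat and square, its near end sticks out about 42 mm by the last measurement (asked for about 45), the gripper is clear of it, and I never came near the skimmer or the cazuela.

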